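# Pour the silver beads into the bench drawer and shut it

### The job

Put the silver glass beads away: take the cup with the wooden handle, pour all six beads out of it into the open drawer of the small chest, and stand the empty cup back upright on the bench. Then slide the drawer fully shut, with every bead inside, leaving the other things on the bench where they are.

Things in the scene. Friction and masses are not known exactly. Their poses are not given: they have to be found in the camera images.
- cup: white flared cup holding the beads, 50 high, outer diameter 56 at the foot, 104 at the rim, wall 4, base 6, 160 g. Wooden handle 14 thick (along y), 22 wide, 100 long, from the rear rim (x -48, z 42) back and up 38 degrees off the cup's axis, direction (-0.616, 0, 0.788). Origin: centre of the underside; z along the cup's axis, x away from the handle. Stands left or right of the chest
- cup_grip (a point): point on the handle's centre line, 65 along it from the cup and 35 from its free end, at x = -88, y = 0, z = 93 in the cup's frame; same axes as the cup
- cup_mouth (a point): centre of the cup's mouth, level with the rim, 50 above the cup's underside; same axes as the cup
- bead0: silver glass ball, 20 in diameter, 12 g, one of the six in the cup; origin at its centre
- bead1: silver glass ball, 20 in diameter, 12 g, one of the six in the cup; origin at its centre
- bead2: silver glass ball, 20 in diameter, 12 g, one of the six in the cup; origin at its centre
- bead3: silver glass ball, 20 in diameter, 12 g, one of the six in the cup; origin at its centre
- bead4: silver glass ball, 20 in diameter, 12 g, one of the six in the cup; origin at its centre
- bead5: silver glass ball, 20 in diameter, 12 g, one of the six in the cup; origin at its centre
- chest_drawer0 (a joint): opening of the drawer in m: 0 is fully shut, starts between 0.125 and 0.160; it slides freely (about 1 N)
- drawer_in (a point): centre of the drawer's inner floor, 22 above the bench; moves with the drawer. x: closing direction, z up. Inside: x from -97 to 97, y from -99 to 99, walls 71 high. Front panel: x from -119 to -104, 234 wide, top edge 81 above this floor. When open by q mm, x from -97 to -104 + q is uncovered; the rest is under the chest's top
- chest_drawer0_handle (a point): middle of the drawer's bar handle: horizontal bar of 11 diameter, about 120 long, 77 above the bench, its centre line 35 in front of the drawer's front panel; same axes as the drawer
- chest: small wooden chest with one drawer, fixed to the bench, 240 deep (x), 240 wide, 115 high. Origin: centre of its underside; x points from its front to its back. The drawer opens to its -x
- tin: plain white cup without a handle, empty, 76 in diameter, 75 high: leave it. Origin: centre of its underside
- jar: closed glass jar with a metal cap, 66 in diameter, 85 high: leave it. Origin: centre of its underside
- brush_pot: clay pot with three brushes standing in it, 72 in diameter, brushes up to 215 high: leave it. Origin: centre of its underside
- tape: roll of paper tape lying flat, 84 in diameter, 22 high: leave it. Origin: centre of its underside
- brush: paint brush lying on the bench along its x: leave it. Origin: centre of its underside
Mind the look-alikes: they are no part of the job. What is shaped like the cup but orange or red is not meant.

How it is judged:
On the way, in this order (a step that is already met when the one before it is completed fails the run):
1. the cup is tipped, by more than 40 degrees, over the drawer (angle between cup's own z axis and vertical above 0.7 rad and height (world z) of cup_mouth above 0.1 m and x of cup_mouth in the frame of drawer_in between -0.2 and 0.2 m and y of cup_mouth in the frame of drawer_in between -0.2 and 0.2 m).
2. all six beads are in the drawer (x of bead0 in the frame of drawer_in between -0.1 and 0.1 m and y of bead0 in the frame of drawer_in between -0.1 and 0.1 m and z of bead0 in the frame of drawer_in between 0 and 0.07 m and x of bead1 in the frame of drawer_in between -0.1 and 0.1 m and y of bead1 in the frame of drawer_in between -0.1 and 0.1 m and z of bead1 in the frame of drawer_in between 0 and 0.07 m and x of bead2 in the frame of drawer_in between -0.1 and 0.1 m and y of bead2 in the frame of drawer_in between -0.1 and 0.1 m and z of bead2 in the frame of drawer_in between 0 and 0.07 m and x of bead3 in the frame of drawer_in between -0.1 and 0.1 m and y of bead3 in the frame of drawer_in between -0.1 and 0.1 m and z of bead3 in the frame of drawer_in between 0 and 0.07 m and x of bead4 in the frame of drawer_in between -0.1 and 0.1 m and y of bead4 in the frame of drawer_in between -0.1 and 0.1 m and z of bead4 in the frame of drawer_in between 0 and 0.07 m and x of bead5 in the frame of drawer_in between -0.1 and 0.1 m and y of bead5 in the frame of drawer_in between -0.1 and 0.1 m and z of bead5 in the frame of drawer_in between 0 and 0.07 m), for 0.1 s.
3. the cup stands upright on the bench, let go (angle between cup's own z axis and vertical below 0.1 rad and height (world z) of cup between -0.005 and 0.008 m and linear speed of cup below 0.03 m/s and contact force between the fingers and cup below 0.1 N), for 0.2 s.
4. the drawer is shut (within 6 mm) (value of joint chest_drawer0 below 0.006 m), for 0.2 s.
At the end, for the whole second after the job is handed in: All six beads lie inside the drawer, the drawer is shut to within 6 mm, and the cup stands upright (within about 6 degrees) and still on the bench, let go (all of step 2 and all of step 3 and value of joint chest_drawer0 below 0.006 m); the robot touches nothing.
It fails at once if another thing on the bench is moved by more than 40 mm (distance of any of tin, jar, brush_pot, tape, brush from where it was at the start of the episode above 0.04 m).
It also fails if it takes over 72 s, if anything falls off the work surface, if the arm or the gripper's body presses on something with over 40 N, if the wrist force passes 120 N, or if a joint passes its speed limit or range.

### The arm

A 7-joint arm with a two-finger parallel gripper is mounted at the origin on the work surface. World frame = base frame: x ahead of the robot, y to its left, z up, the work surface at z = 0. Lengths are in m, angles in rad, forces in N, time in s.
With the tool pointing down it reaches from about 0.4 to 0.75 m from the base axis. Payload 19.5 kg.
Tool frame: the origin (TCP) lies on the centre line of the jaws, within the pads' length; the fingertips stand arm.finger_overhang ahead of it and the grasp point (between the pads) lies 8 mm behind it (arm.finger_overhang is the distance from the TCP to the fingertips, in m); z points along the fingers, y is the direction in which the jaws open and shut (so a half turn about z gives the same grasp; the last joint's range is limited). The gripper opens to 85 mm and grips with 20 to 120 N. Pads are 22 mm wide; open, the fingers measure 114 mm over their backs; the gripper's body (76 mm by 85 mm) begins 54 mm behind the grasp point. The pads swing forward as they close: fully open they stand 13 mm farther back than shut.
Start: joints at [-1.314, 0.707, -0.028, 1.485, 0.022, 0.951, -0.075], TCP at [0.169, 0.549, 0.242] pointing down, gripper open.
Joint ranges: [-2.71, 2.71], [-0.32, 2.16], [-1.57, 1.52], [0, 2.45], [-1.46, 4.6], [0, 2.02], [-2.83, 2.83]. Speed limits (rad/s): [1.89, 1.89, 2.57, 2.57, 3.01, 3.01, 3.01].

### API

Orientations are given as [roll, pitch, yaw] about the fixed x, y, z axes, in that order (R = Rz(yaw) Ry(pitch) Rx(roll)).
In Python, from station import readout, imaging, hand_in, arm gives the robot as it stands.
- The arm moves only by the tool play_rows, never from a script. Its argument "steps" is a list of rows, each a list of 7 numbers: the finger opening in cm, from 0 to 8.54, then the shift along the tool's x, y, z in cm, then the turn, a rotation vector about the tool's x, y, z in rad. A call has 1 to 12 rows; each row is the pose to reach, as a shift and turn from the pose commanded when the call began, along the tool's axes at that moment; what a row does not reach only later rows make up. A row lasts 1/8 s, in which the tool goes at most 62.5 mm and 10.7 degrees, less where a joint would pass 70% of its speed; a pose out of reach is approached as far as the arm can. A call with a gripper value outside its range is refused whole. The fingers move at their own pace and stop on an object; "squeeze" is the grip in N (left out, the last holds). Time passes only in rows, so rows that repeat a pose let the fingers close. It gives the time, the measured TCP pose, the force and the opening at its end, in the units of the state.
- readout.get_obs(): the state, without advancing time (a new reading comes with each control period).
- imaging.snapshot(name): name is "scene" or "top" or "wrist"; returns the picture (420x560x3 uint8, red, green, blue); there is no depth.
- imaging.camera_params(name): a dict with "fov_y" (degrees; the focal length in pixels is half the picture's height over the tangent of half this angle, whatever the lens; pixels are square), "cx", "cy" (the principal point, pixels), "k1" (the pictures are not rectified: a ray, as slopes to the right and down, at radius r is drawn at 1 + k1 r^2 times it, then the intrinsics apply), "R" (3x3) and "t" (3): a world point X has camera coordinates R X + t. Camera axes: x right, y down, z forward; pixel columns grow to the right and rows downward; lengths in m; the calibration is good to about 2 mm. A picture is of the moment at which its call begins: read the wrist's pose just before it. camera_params takes no time and is no camera call; for the wrist camera it gives the pose at the moment of the call.
- hand_in(): hands the job in, once; it reports no verdict.
Trained networks look in the newest picture that a camera, given by its name, has taken for a name from the list of things; names that differ only in an ending like _2 or _b are one class to them, and where a whole thing is asked for, a point or a joint stands for the part that bears it (a point fixed in the world has none). Each returns a list of dicts, best first, with "score" (0 to 1); they miss things now and then, are a little off and sometimes report something else, mostly with a low value. They report only what shows in the picture. A call takes as long as a camera call. They do not tell look-alikes from the thing itself.
- imaging.regions_of(name, camera): "mask" (420x560 bool, what is visible of it) and "centre" ([column, row] in pixels, amid what is visible of it).
- imaging.spot_point(name, camera): "centre" ([column, row] in pixels: a listed point, or the origin of a listed thing).
The state is a dict: "time": time; "joint_positions": joint angles; "qvel": joint speeds; "joint_efforts": joint torques, N m; "position": TCP position; "tool_rot": TCP orientation; "ft_force": force on the tool from outside, world axes, zero at the start; "torque": the same for the moment, N m; "gripper_width": opening from 0.0 (shut) to 1.0 (fully open).
Only numpy, scipy, OpenCV 4.12 (cv2) and the standard library are available. Lean on these libraries where they do the work, as an engineer would, in place of code of your own. Each camera call takes 0.05 s, during which the arm holds its last target. There are 200 camera calls.

## Working session

There is one attempt and no reset: what is moved stays moved. The work goes in short steps, Python scripts to look and compute and a tool call to move; the robot and the scene stay as the last step left them, time stands still between calls to the robot, and variables do not carry over. Pictures are saved under pics/ and viewed, on a budget of 10 in all, crops included, one or two more only if the job needs it, and the job is handed in when it is done.

Besides the shell and the picture viewer there is one more tool, called after "Request:" by a JSON object that holds its "fn" and its "kwargs". play_rows: Moves the arm, as the interface text tells. Its arguments: {"type":"object","properties":{"steps":{"type":"array","items":{"type":"array","items":{"type":"number"}}},"squeeze":{"type":"number"}},"required":["steps"]}

```bash
ls; mkdir -p pics; python3 - <<'E'
from station import readout, imaging, arm
import cv2, numpy as np
o=readout.get_obs(); print(o); print([a for a in dir(arm) if a[0]!='_'], arm.finger_overhang)
a=imaging.snapshot("scene"); b=imaging.snapshot("top")
cv2.imwrite("pics/scene.png",a[:,:,::-1]); cv2.imwrite("pics/top.png",b[:,:,::-1])
for c in("scene","top"):
    print(c,imaging.camera_params(c))
    for n in("cup","cup_grip","cup_mouth","drawer_in","chest_drawer0_handle","chest","tin","jar","brush_pot","tape","brush"):
        print(n,[(np.round(d["centre"]),round(d["score"],2)) for d in imaging.spot_point(n,c)][:3])
E
```

```text
pics
{'time': 0.0, 'joint_positions': array([-1.31370885,  0.70704945, -0.02761278,  1.48497544,  0.02198188,
        0.9508892 , -0.07552465]), 'qvel': array([-0.00109084,  0.00163917, -0.00011471,  0.00014294, -0.00118624,
       -0.00010409, -0.00032029]), 'joint_efforts': array([ 1.63722798e-03, -8.83193064e+01,  1.23495240e+00, -2.36159259e+01,
        1.69149932e-02,  6.72580762e-03, -2.20250178e-05]), 'position': array([0.169186  , 0.54929918, 0.24186379]), 'tool_rot': array([-3.14057315e+00,  1.94849801e-05,  2.84276648e+00]), 'ft_force': array([-0.36707871, -1.10407558, -0.30592443]), 'torque': array([ 0.03746702, -0.00655276,  0.01684173]), 'gripper_width': 0.9990669067342474}
['IKError', 'finger_overhang'] 0.011
scene {'fov_y': 43.36486636228667, 'cx': 278.7409842490325, 'cy': 209.35661342569296, 'k1': 0.01739806081726825, 'R': array([[-0.84682119,  0.53182673, -0.00736174],
       [ 0.44789035,  0.70556877, -0.54915112],
       [-0.28685903, -0.46833005, -0.83569065]]), 't': array([ 0.4212465 , -0.26883124,  1.68647805])}
cup [(array([316., 292.]), 0.96), (array([460., 31
[... 1006 characters left out ...]
 (array([131., 313.]), 0.72), (array([229., 320.]), 0.64)]
cup_grip [(array([149., 316.]), 0.8), (array([193., 306.]), 0.77), (array([202., 213.]), 0.68)]
cup_mouth [(array([125., 317.]), 0.92), (array([201., 210.]), 0.78), (array([227., 320.]), 0.72)]
drawer_in [(array([316., 191.]), 0.7)]
chest_drawer0_handle [(array([327., 237.]), 0.71)]
chest [(array([310., 148.]), 0.96)]
tin [(array([407., 202.]), 0.58)]
jar [(array([191., 169.]), 0.72), (array([311., 147.]), 0.41)]
brush_pot [(array([404., 157.]), 0.63), (array([187., 239.]), 0.19)]
tape [(array([264., 270.]), 0.9), (array([405., 155.]), 0.32)]
brush [(array([205., 205.]), 0.7), (array([384., 263.]), 0.58), (array([188., 238.]), 0.31)]
```

View pics/scene.png

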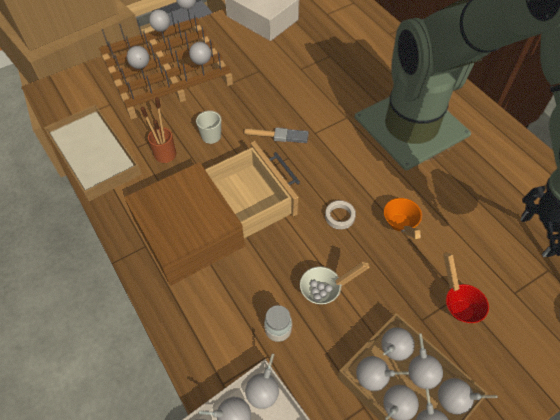

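View pics/top.png

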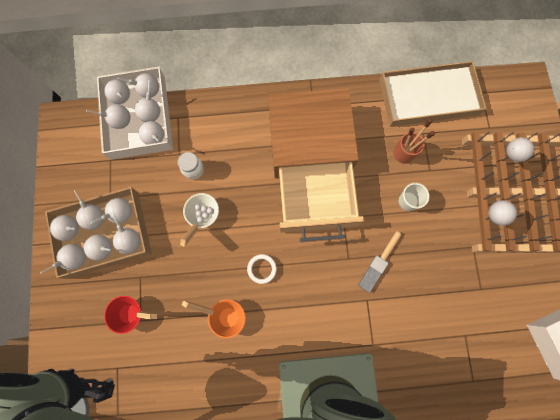

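The white cup with the beads is at scene (320,288) / top (201,211), its handle ending near scene (367,265) / top (183,243). The drawer is open at scene (250,190) / top (318,195). The orange and red cups are the look-alikes.

```bash
cat > h.py <<'E'
import numpy as np, cv2
from scipy.spatial.transform import Rotation as Rot
from station import readout, imaging, arm
def ray(c,uv,P=None):
    P=P or imaging.camera_params(c); f=210/np.tan(np.radians(P["fov_y"])/2)
    d=np.array([(uv[0]-P["cx"])/f,(uv[1]-P["cy"])/f]); s=d.copy()
    for _ in range(10): s=d/(1+P["k1"]*(s@s))
    R=np.array(P["R"]); v=R.T@np.r_[s,1]; return -R.T@P["t"], v/np.linalg.norm(v)
def onz(c,uv,z,P=None):
    o,v=ray(c,uv,P); return o+v*(z-o[2])/v[2]
def tri(a,b):
    """a,b: (camera,uv); midpoint and gap"""
    o1,v1=ray(*a);o2,v2=ray(*b)
    s=np.linalg.lstsq(np.c_[v1,-v2],o2-o1,rcond=None)[0]
    p,q=o1+s[0]*v1,o2+s[1]*v2; return (p+q)/2,np.linalg.norm(p-q)
def proj(c,X,P=None):
    P=P or imaging.camera_params(c); f=210/np.tan(np.radians(P["fov_y"])/2)
    p=np.array(P["R"])@X+P["t"]; s=p[:2]/p[2]; s=s*(1+P["k1"]*(s@s)); return s*f+[P["cx"],P["cy"]]
E
python3 - <<'E'
from h import *
np.set_printoptions(precision=4,suppress=True)
T=lambda n,a,b: print(n,*tri(("scene",a),("top",b)))
def near(n,c,p,k=20):
    l=[d for d in imaging.spot_point(n,c) if np.hypot(*(np.array(d["centre"])-p))<k]
    return np.array(l[0]["centre"]) if l else None
imaging.snapshot("scene");imaging.snapshot("top")
for n,a,b in [("cup",(316,292),(206,212)),("cup_grip",(357,270),(187,238)),("cup_mouth",(319,284),(201,210)),("drawer_in",(240,202),(316,191)),("chest_drawer0_handle",(286,166),(327,237)),("chest",(194,235),(310,148)),("tin",(212,137),(407,202)),("jar",(278,331),(191,169)),("brush_pot",(166,158),(404,157)),("tape",(339,211),(264,270)),("brush",(276,138),(384,263))]:
    A,B=near(n,"scene",a),near(n,"top",b); print(n,A,B, tri(("scene",A),("top",B)) if A is not None and B is not None else '')
for c,p in(("scene",(320,288)),("top",(201,211))):
    for d in imaging.regions_of("cup",c):
        if np.hypot(*(np.array(d["centre"])-p))<25:
            cv2.imwrite(f"pics/m_{c}.png",d["mask"]*np.uint8(255)); print(c,d["centre"],d["score"],d["mask"].sum())
            im=cv2.imread(f"pics/{c}.png")
            im=cv2.resize(im[p[1]-75:p[1]+75,p[0]-75:p[0]+75],(400,400),interpolation=cv2.INTER_CUBIC); cv2.imwrite(f"pics/c_{c}.png",im);break
import os
ims=[cv2.imread(f"pics/c_{c}.png") for c in("scene","top")]
cv2.imwrite("pics/crop.png",np.hstack(ims))
E
```

```text
cup [320.3 290.4] [203.3 213.9] (array([0.5723, 0.3209, 0.0084]), np.float64(0.00037712638690258276))
cup_grip [361.7 269.4] [186.4 241.9] (array([0.4793, 0.357 , 0.0898]), np.float64(0.0010879379180322255))
cup_mouth [321.5 285. ] [203.  209.8] (array([0.5745, 0.3183, 0.041 ]), np.float64(0.009230595958648129))
drawer_in [240.4 200.8] [318.7 186.8] (array([ 0.616 , -0.0289,  0.0247]), np.float64(0.014504886690889918))
chest_drawer0_handle [285.9 167.9] [327.3 238.1] (array([ 0.4562, -0.0345,  0.0584]), np.float64(0.00938019216033527))
chest [189.1 233.5] [308.2 145.8] (array([ 0.7746, -0.0245, -0.0166]), np.float64(0.010649763724481752))
tin [212.6 137.4] [408.3 203.5] (array([ 0.5533, -0.3105, -0.0179]), np.float64(0.002220646453388921))
jar [275.1 329.5] [188.4 169.3] (array([0.722 , 0.3545, 0.0124]), np.float64(0.01488129890400661))
brush_pot [166.1 156.4] [403.5 154.6] (array([ 0.7128, -0.3201, -0.0175]), np.float64(0.003640127024576074))
tape [337.5 214.5] [261.  269.6] (array([0.3942, 0.1568, 0.0054]), np.float64(0.009034059554475208))
brush [275.9 135.6] [381.  264.6] (array([ 0.3773, -0.2017, -0.0147]), np.float64(0.007593557451041972))
scene [327.1, 276.8] 0.95 1056
top [195.1, 213.5] 0.61 859
```

View pics/crop.png

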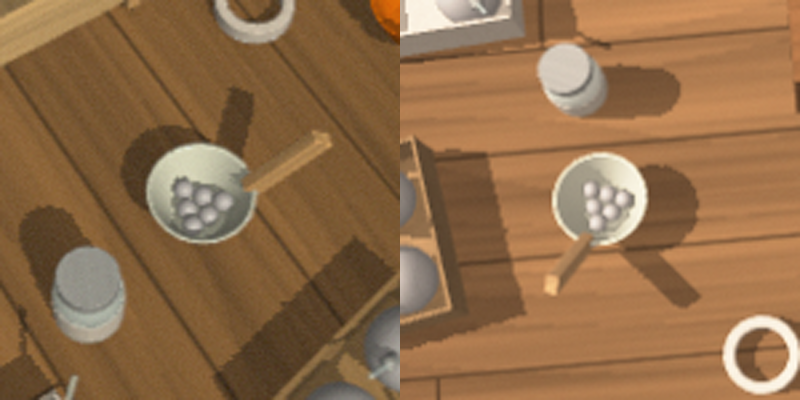

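The crops show six beads in the white cup. Its rim centre is at scene (320.8,285) / top (201,210.3) and its handle's free end at scene (365.8,264.8) / top (183,243). Next I fit the cup and drawer poses.

```bash
python3 - <<'E'
from h import *
from scipy.optimize import least_squares
np.set_printoptions(precision=4,suppress=True)
obs=[("scene",(320.8,285),(0,0,.05)),("top",(201,210.3),(0,0,.05)),("scene",(365.8,264.8),(-.1096,0,.121)),("top",(183,243),(-.1096,0,.121)),
("scene",(361.7,269.4),(-.088,0,.093)),("top",(186.4,241.9),(-.088,0,.093)),("scene",(320.3,290.4),(0,0,0)),("top",(203.3,213.9),(0,0,0))]
C={c:imaging.camera_params(c) for c in("scene","top")}
W=lambda p,X: np.r_[p[:2],0]+Rot.from_euler("z",p[2]).apply(X)
r=least_squares(lambda p:np.concatenate([proj(c,W(p,X),C[c])-uv for c,uv,X in obs]),[.57,.32,-.37],loss="soft_l1")
print("cup",r.x,"grip",W(r.x,(-.088,0,.093)),"resid",r.fun.reshape(-1,2).tolist() if r.fun.size==16 else r.cost)
print("orange",tri(("scene",(402,212)),("top",(227,320))), "tape",onz("top",(262,269),.01))
# drawer: wood mask edges. chest top corners at z .115 from top and scene pictures by eye
for uv in [(269,93),(350,93),(357,160),(278,165)]: print("chesttop",uv,onz("top",uv,.115,C["top"]))
for uv in [(280,225),(362,221)]: print("panel top",onz("top",uv,.103,C["top"]))
ims=[]
for c,(u,v,w) in(("scene",(120,130,190)),("top",(240,80,190))):
    im=cv2.imread(f"pics/{c}.png"); im=cv2.resize(im[v:v+142,u:u+w],None,fx=4,fy=4,interpolation=cv2.INTER_CUBIC); ims.append(cv2.resize(im,(400*2,299*2))[:, :])
ims=[cv2.resize(i,(800,598)) for i in ims]
cv2.imwrite("pics/d.png",ims[1])
E
```

```text
cup [ 0.5732  0.3213 -0.3768] grip [0.4914 0.3536 0.093 ] resid [[0.1933968854533532, -1.2897766753993665], [-0.6252995307819162, 0.5634337668482488], [1.065297324454491, -1.4114002690176335], [-1.0330101003461039, 0.654188952897016], [-4.81981909212351, 0.7147195480350206], [0.6182822844447458, -4.430185793195051], [-0.44888493360946313, 1.6296044745689642], [0.33752308979751433, 0.31639559065482104]]
orange (array([0.2598, 0.2618, 0.0453]), np.float64(0.003397924939378071)) tape [0.3921 0.1567 0.01  ]
chesttop (269, 93) [0.8958 0.0911 0.115 ]
chesttop (350, 93) [ 0.8744 -0.1471  0.115 ]
chesttop (357, 160) [ 0.666  -0.1401  0.115 ]
chesttop (278, 165) [0.6712 0.0842 0.115 ]
panel top [0.5016 0.0937 0.103 ]
panel top [ 0.4925 -0.1334  0.103 ]
```

View pics/d.png

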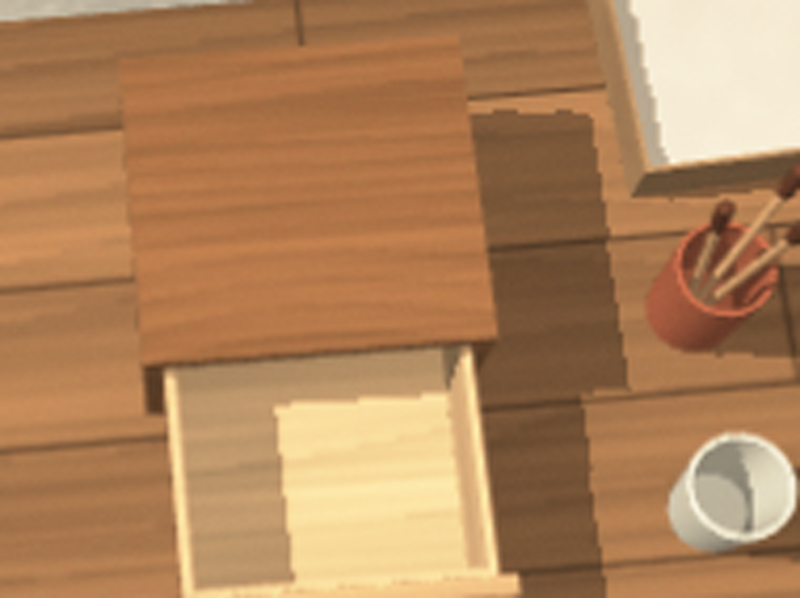

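The crop shows the chest's top front edge from (274.4,166.7) to (358,160.3), and the drawer's inner front edge from (285,220) to (358,216).

```bash
python3 - <<'E'
from h import *
np.set_printoptions(precision=4,suppress=True)
C=imaging.camera_params("top")
for uv in [(274.4,166.7),(358,160.3),(349.7,89),(268.5,93.8)]: print("top",onz("top",uv,.115,C))
for uv in [(285,220),(358,216)]: print("panel inner",onz("top",uv,.098,C))
p,q=[onz("top",u,.115,C) for u in((274.4,166.7),(358,160.3))]
yaw=np.arctan2(*(p-q)[1::-1])-0; d=(p-q)/np.linalg.norm(p-q); x=np.array([d[1],-d[0],0]); print("chest yaw",np.degrees(np.arctan2(x[1],x[0])),np.linalg.norm(p-q))
for s in[(285.9,167.9)]: print("handle scene on z.077",onz("scene",s,.077), "top",onz("top",(327.3,238.1),.077))
E
```

```text
top [0.6671 0.0948 0.115 ]
top [ 0.6648 -0.1428  0.115 ]
top [ 0.8874 -0.1479  0.115 ]
top [0.8933 0.0928 0.115 ]
panel inner [0.5153 0.0785 0.098 ]
panel inner [ 0.5084 -0.1253  0.098 ]
chest yaw -0.5376774745636219 0.23755240602246583
handle scene on z.077 [ 0.4612 -0.0185  0.077 ] top [ 0.4571 -0.0356  0.077 ]
```

```bash
cat >> h.py <<'E'
def rel(p,R,p0=None,R0=None):
    """shift (cm) and rotvec from current pose (or p0,R0) to the pose p,R, tool axes"""
    if p0 is None:
        o=readout.get_obs(); p0=o["position"]; R0=Rot.from_euler("xyz",o["tool_rot"])
    return np.round(R0.inv().apply(np.array(p)-p0)*100,2), np.round((R0.inv()*R).as_rotvec(),3)
def toolR(psi,al): # tool tilted al toward heading psi, jaws level
    return Rot.from_euler("z",psi+np.pi)*Rot.from_euler("x",np.pi)*Rot.from_euler("y",-al)
E
python3 - <<'E'
from h import *
np.set_printoptions(precision=4,suppress=True)
for z in(0.0,.06,.1): print("tray",[onz("top",u,z)[:2] for u in((132,188),(145,257),(55,277))])
R=toolR(-.3768,np.pi/4); z=R.apply([0,0,1]); print(z)
g=np.array([.4914,.3536,.093])
for d in(-.092,.008): print(g+d*z,rel(g+d*z,R))
E
```

```text
tray [array([0.6761, 0.5398]), array([0.4586, 0.5027]), array([0.4222, 0.7736])]
tray [array([0.6578, 0.5178]), array([0.4514, 0.4826]), array([0.4169, 0.7398])]
tray [array([0.6457, 0.5032]), array([0.4466, 0.4692]), array([0.4133, 0.7173])]
[ 0.6575 -0.2602 -0.7071]
[0.4309 0.3775 0.1581] (array([-30.07,  -8.73,   8.42]), array([ 0.031, -0.785,  0.074]))
[0.4967 0.3515 0.0873] (array([-37.12,  -9.28,  15.5 ]), array([ 0.031, -0.785,  0.074]))
```

Request:
{"fn": "play_rows", "kwargs": {"steps": [[5.5,-4,-1.2,0.5,0.003,-0.08,0.007],[5.5,-8,-2.4,1.5,0.006,-0.16,0.015],[5.5,-12,-3.6,2.5,0.01,-0.26,0.022],[5.5,-16,-4.8,3.5,0.014,-0.36,0.03],[5.5,-20,-6,4.5,0.018,-0.46,0.04],[5.5,-24,-7.2,6,0.022,-0.56,0.05],[5.5,-27,-8,7,0.026,-0.66,0.06],[5.5,-29,-8.5,8,0.03,-0.74,0.07],[5.5,-30,-8.7,8.4,0.031,-0.785,0.074],[5.5,-30,-8.7,8.4,0.031,-0.785,0.074],[5.5,-30,-8.7,8.4,0.031,-0.785,0.074],[5.5,-30,-8.7,8.4,0.031,-0.785,0.074]]}}

```text
time: 4.0
position: [0.4304, 0.3782, 0.1588]
tool_rot: [3.141, 0.784, 2.764]
ft_force: [-1.3, 1.0, 0.2]
gripper_width: 0.644
```

```bash
python3 - <<'E'
from h import *
np.set_printoptions(precision=4,suppress=True)
o=readout.get_obs(); print(o["joint_positions"],o["position"],o["time"])
P=imaging.camera_params("wrist"); im=imaging.snapshot("wrist")[:,:,::-1].copy()
psi=-.3768; c=np.array([.5732,.3213,0]); W=lambda X:c+Rot.from_euler("z",psi).apply(X)
for X in((0,0,.05),(-.088,0,.093),(-.1096,0,.121),(-.048,0,.042)):
    u=proj("wrist",W(X),P); print(X,u); cv2.drawMarker(im,tuple(int(round(v)) for v in u),(0,0,255),cv2.MARKER_CROSS,14,1)
for n in("cup_grip","cup_mouth"): print(n,[(np.round(d["centre"]),round(d["score"],2)) for d in imaging.spot_point(n,"wrist")])
cv2.imwrite("pics/w1.png",im)
E
```

```text
[-1.5111  1.0271  0.7137  1.8883  0.5955  0.3367 -0.482 ] [0.4304 0.3782 0.1588] 4.0
(0, 0, 0.05) [277.0893 217.3891]
(-0.088, 0, 0.093) [277.2114 212.3066]
(-0.1096, 0, 0.121) [277.2726 238.2115]
(-0.048, 0, 0.042) [277.1342 180.396 ]
cup_grip [(array([278., 214.]), 0.72)]
cup_mouth [(array([277., 219.]), 0.91)]
```

View pics/w1.png

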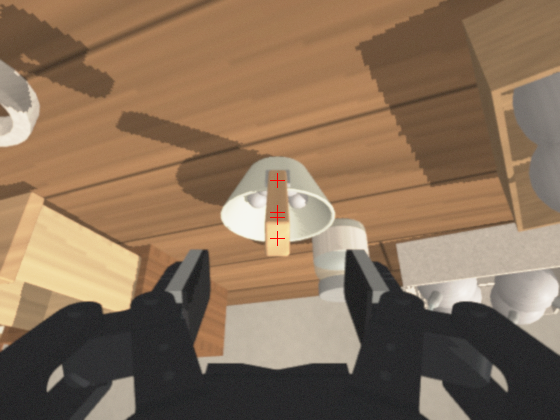

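The predicted cup points fall on the cup and handle in the wrist view: handle near column 277, centred between the fingers. Advancing to grasp.

Request:
{"fn": "play_rows", "kwargs": {"steps": [[5.5,0,0,2,0,0,0],[5.5,0,0,5,0,0,0],[5.5,0,0,8,0,0,0],[5.5,0,0,10,0,0,0],[5.5,0,0,10,0,0,0],[5.5,0,0,10,0,0,0],[0.8,0,0,10,0,0,0],[0.8,0,0,10,0,0,0],[0.8,0,0,10,0,0,0],[0.8,0,0,10,0,0,0],[0.8,0,0,10,0,0,0],[0.8,0,0,10,0,0,0]], "squeeze": 60}}

```text
time: 5.65
position: [0.496, 0.3524, 0.0879]
tool_rot: [3.141, 0.786, 2.765]
ft_force: [-4.9, 2.5, 7.1]
gripper_width: 0.157
```

Request:
{"fn": "play_rows", "kwargs": {"steps": [[0.8,-0.7,0,-0.7,0,0,0],[0.8,-2,0,-2,0,0,0],[0.8,-3.5,0,-3.5,0,0,0],[0.8,-5,0,-5,0,0,0],[0.8,-6.5,0,-6.5,0,0,0],[0.8,-8,0,-8,0,0,0],[0.8,-9.2,0,-9.2,0,0,0],[0.8,-9.9,0,-9.9,0,0,0],[0.8,-9.9,0,-9.9,0,0,0],[0.8,-9.9,0,-9.9,0,0,0]]}}

```text
time: 6.9
position: [0.4959, 0.3519, 0.227]
tool_rot: [-3.14, 0.785, 2.766]
ft_force: [0.5, -0.0, -2.2]
gripper_width: 0.154
```

```bash
cat >> h.py <<'E'
PSI=-.3768; M=Rot.from_euler("z",-PSI)*toolR(PSI,np.pi/4)
def cuptool(psi,th,lip):
    """tool pose for the held cup: heading psi, tipped th about its y, lip point at lip"""
    Rc=Rot.from_euler("z",psi)*Rot.from_euler("y",th); R=Rc*M
    return np.array(lip)+Rc.apply([-.140,0,.043])+.008*R.apply([0,0,1]),R
E
python3 - <<'E'
from h import *
np.set_printoptions(precision=4,suppress=True)
o=readout.get_obs(); print(o["joint_positions"],o["position"],o["ft_force"],o["gripper_width"])
p0=o["position"];R0=Rot.from_euler("xyz",o["tool_rot"])
l0=np.array([.573+.052*np.cos(PSI),.321+.052*np.sin(PSI),.19])
for s in np.linspace(.1,1,10):
    p,R=cuptool(PSI+s*(-np.pi/2-PSI),0,l0+s*(np.array([.585,0,.19])-l0)); print(*rel(p,R,p0,R0),p)
E
```

```text
[-1.3553  0.8877  0.6645  1.8038  0.6518  0.4347 -0.3351] [0.4959 0.3519 0.227 ] [ 0.4665 -0.0079 -2.1964] 0.15375478585486055
[-0.69 -1.38  0.64] [ 0.083 -0.     0.085] [0.4996 0.3356 0.2273]
[-1.44 -2.74  1.39] [ 0.168 -0.     0.17 ] [0.5044 0.3191 0.2273]
[-2.32 -4.15  2.27] [ 0.252 -0.     0.254] [0.5108 0.3014 0.2273]
[-3.32 -5.63  3.28] [0.337 0.    0.338] [0.5186 0.2824 0.2273]
[-4.45 -7.19  4.41] [0.421 0.    0.423] [0.5277 0.262  0.2273]
[-5.68 -8.86  5.65] [0.506 0.    0.507] [0.5378 0.2401 0.2273]
[ -7.02 -10.66   6.99] [0.59  0.    0.592] [0.5488 0.2164 0.2273]
[ -8.45 -12.6    8.42] [0.674 0.    0.676] [0.5605 0.1909 0.2273]
[ -9.96 -14.69   9.93] [0.759 0.    0.761] [0.5726 0.1636 0.2273]
[-11.53 -16.95  11.51] [0.843 0.001 0.845] [0.585  0.1343 0.2273]
```

Request:
{"fn": "play_rows", "kwargs": {"steps": [[0.8,-0.3,-0.6,0.3,0.035,0,0.035],[0.8,-0.9,-1.7,0.8,0.1,0,0.1],[0.8,-1.6,-3.0,1.6,0.185,0,0.185],[0.8,-2.5,-4.5,2.5,0.27,0,0.27],[0.8,-3.6,-6.0,3.6,0.36,0,0.36],[0.8,-4.9,-7.8,4.8,0.45,0,0.45],[0.8,-6.3,-9.6,6.2,0.54,0,0.54],[0.8,-7.7,-11.6,7.7,0.63,0,0.63],[0.8,-9.2,-13.6,9.2,0.715,0,0.715],[0.8,-10.5,-15.5,10.5,0.79,0,0.79],[0.8,-11.2,-16.5,11.2,0.83,0,0.83],[0.8,-11.5,-16.9,11.5,0.844,0,0.844]]}}

```text
time: 8.4
position: [0.5853, 0.1341, 0.2269]
tool_rot: [-3.141, 0.787, 1.57]
ft_force: [-0.3, 0.5, -2.5]
gripper_width: 0.159
```

```bash
python3 - <<'E'
from h import *
np.set_printoptions(precision=4,suppress=True)
o=readout.get_obs(); print(o["joint_positions"],o["position"],o["tool_rot"],o["ft_force"],o["gripper_width"])
p0=o["position"];R0=Rot.from_euler("xyz",o["tool_rot"])
for t in range(8,105,8):
    z=np.interp(t,[0,30,60,95],[.19,.17,.13,.10])
    p,R=cuptool(-np.pi/2,np.radians(t),[.585,0,z]); print(t,*rel(p,R,p0,R0),p)
im=imaging.snapshot("scene"); cv2.imwrite("pics/s2.png",im[:,:,::-1])
E
```

```text
[-0.8173  1.0809  0.6606  1.1693  0.1538  1.328  -0.4308] [0.5853 0.1341 0.2269] [-3.1405  0.7868  1.5699] [-0.3349  0.4762 -2.4907] 0.15901219256166477
8 [-1.4  -0.03 -0.51] [-0.002  0.141 -0.001] [0.585  0.1278 0.2403]
16 [-2.87 -0.03 -0.71] [-0.002  0.281 -0.001] [0.585  0.1188 0.2523]
24 [-4.42 -0.03 -0.65] [-0.002  0.42  -0.001] [0.585  0.1075 0.2628]
32 [-5.89 -0.03 -0.23] [-0.001  0.56  -0.001] [0.585  0.0941 0.2702]
40 [-7.07 -0.02  0.75] [-0.001  0.7   -0.001] [0.585  0.0789 0.2716]
48 [-8.19 -0.02  1.99] [-0.001  0.839 -0.001] [0.585  0.0621 0.2708]
56 [-9.23 -0.02  3.49] [-0.001  0.979 -0.001] [0.585  0.0442 0.2676]
64 [-10.29  -0.01   5.1 ] [-0.001  1.118 -0.002] [0.585  0.0253 0.2637]
72 [-11.32  -0.01   6.8 ] [-0.001  1.258 -0.002] [0.585 0.006 0.259]
80 [-12.17  -0.01   8.7 ] [-0.001  1.398 -0.002] [ 0.585  -0.0134  0.2516]
88 [-12.81  -0.    10.77] [-0.001  1.537 -0.002] [ 0.585  -0.0326  0.2416]
96 [-13.28   0.    12.92] [-0.001  1.677 -0.002] [ 0.585  -0.0512  0.2297]
104 [-13.93   0.    14.75] [-0.001  1.817 -0.002] [ 0.585  -0.0687  0.2213]
```

View pics/s2.png

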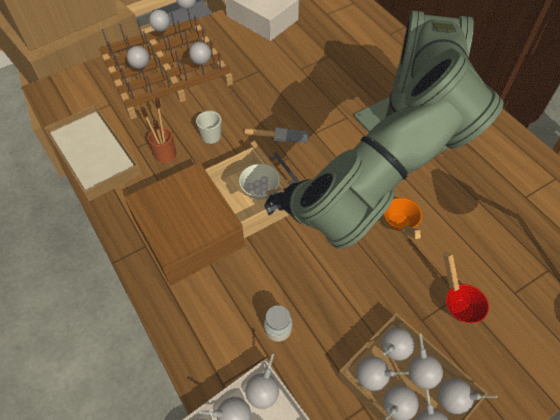

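The scene view shows the cup upright with its beads over the drawer at (260,182). Tipping in stages.

Request:
{"fn": "play_rows", "kwargs": {"steps": [[0.8,-0.7,0,-0.3,0,0.07,0],[0.8,-1.4,0,-0.5,0,0.14,0],[0.8,-2.1,0,-0.6,0,0.21,0],[0.8,-2.9,0,-0.7,0,0.28,0],[0.8,-3.7,0,-0.7,0,0.35,0],[0.8,-4.4,0,-0.65,0,0.42,0],[0.8,-5.2,0,-0.5,0,0.49,0],[0.8,-5.9,0,-0.25,0,0.56,0],[0.8,-6.5,0,0.25,0,0.63,0],[0.8,-7.1,0,0.75,0,0.7,0]]}}

```text
time: 9.7
position: [0.5847, 0.0802, 0.2725]
tool_rot: [-3.142, 0.084, 1.573]
ft_force: [0.6, -0.3, -1.3]
gripper_width: 0.159
```

```bash
python3 - <<'E'
from h import *
np.set_printoptions(precision=3,suppress=True)
o=readout.get_obs(); print(o["joint_positions"],o["position"],o["ft_force"],o["gripper_width"])
p0=o["position"];R0=Rot.from_euler("xyz",o["tool_rot"])
for t in range(44,105,6):
    z=np.interp(t,[0,30,60,95],[.19,.17,.13,.10])
    p,R=cuptool(-np.pi/2,np.radians(t),[.585,0,z]); print(t,*rel(p,R,p0,R0),p)
E
```

```text
[-0.398  0.734  0.356  1.37  -0.172  1.087 -0.044] [0.585 0.08  0.272] [ 0.624 -0.272 -1.254] 0.1585926004067296
44 [-0.94  0.02  0.18] [0.    0.067 0.002] [0.585 0.071 0.272]
50 [-2.22  0.02  0.41] [-0.     0.171  0.002] [0.585 0.058 0.27 ]
56 [-3.55  0.02  0.79] [-0.     0.276  0.002] [0.585 0.044 0.268]
62 [-4.93  0.01  1.22] [-0.     0.381  0.002] [0.585 0.03  0.264]
68 [-6.34  0.01  1.62] [-0.     0.485  0.002] [0.585 0.016 0.262]
74 [-7.76  0.01  2.16] [-0.     0.59   0.002] [0.585 0.001 0.257]
80 [-9.16  0.    2.86] [-0.001  0.695  0.002] [ 0.585 -0.013  0.252]
86 [-10.54   0.     3.71] [-0.001  0.8    0.002] [ 0.585 -0.028  0.244]
92 [-11.87  -0.     4.71] [-0.001  0.904  0.002] [ 0.585 -0.042  0.236]
98 [-13.17  -0.01   5.59] [-0.001  1.009  0.002] [ 0.585 -0.056  0.228]
104 [-14.42  -0.01   6.35] [-0.001  1.114  0.002] [ 0.585 -0.069  0.221]
```

Request:
{"fn": "play_rows", "kwargs": {"steps": [[0.8,-0.9,0,0.2,0,0.065,0],[0.8,-2.2,0,0.4,0,0.17,0],[0.8,-3.5,0,0.8,0,0.275,0],[0.8,-4.9,0,1.2,0,0.38,0],[0.8,-5.6,0,1.4,0,0.43,0],[0.8,-6.3,0,1.6,0,0.485,0],[0.8,-7.0,0,1.9,0,0.54,0],[0.8,-7.7,0,2.15,0,0.59,0],[0.8,-8.5,0,2.5,0,0.645,0],[0.8,-9.2,0,2.9,0,0.695,0],[0.8,-9.9,0,3.3,0,0.75,0],[0.8,-10.5,0,3.7,0,0.8,0]]}}

```text
time: 11.2
position: [0.5849, -0.0279, 0.2443]
tool_rot: [-3.141, -0.716, 1.572]
ft_force: [0.3, 0.6, -1.1]
gripper_width: 0.158
```

Request:
{"fn": "play_rows", "kwargs": {"steps": [[0.8,-0.7,0,0.1,0,0.05,0],[0.8,-1.4,0,0.2,0,0.1,0],[0.8,-2.1,0,0.3,0,0.155,0],[0.8,-2.8,0,0.3,0,0.21,0],[0.8,-2.8,0,0.3,0,0.21,0],[0.8,-2.8,0,0.3,0,0.21,0]]}}

```text
time: 11.95
position: [0.5853, -0.0471, 0.2244]
tool_rot: [3.141, -0.924, 1.572]
ft_force: [-0.2, 0.0, -0.7]
gripper_width: 0.156
```

```bash
python3 - <<'E'
from h import *
np.set_printoptions(precision=3,suppress=True)
o=readout.get_obs(); print(o["joint_positions"],o["position"],o["ft_force"],o["gripper_width"])
im=imaging.snapshot("top"); a=im[120:300,220:440,::-1]; im=imaging.snapshot("scene"); b=im[90:270,170:390,::-1]
cv2.imwrite("pics/p3.png",np.hstack([cv2.resize(i,(400,327),interpolation=cv2.INTER_CUBIC) for i in(a,b)]))
E
```

```text
[ 0.48   0.992 -0.176  1.313 -0.726  1.323  0.72 ] [ 0.585 -0.047  0.224] [-0.226  0.005 -0.683] 0.1558328874478552
```

View pics/p3.png

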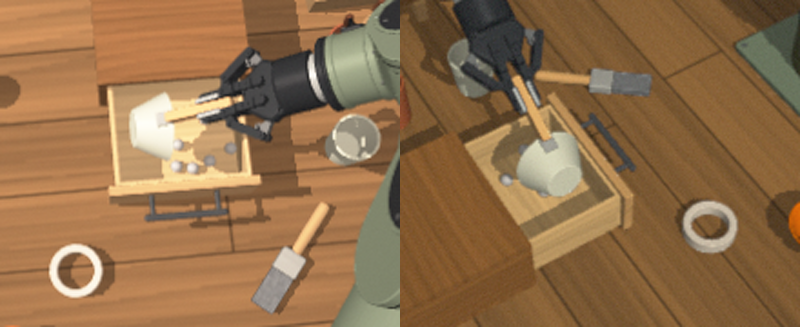

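Beads lie in the drawer at crop (165–235,145–170), at least five visible so far. Untipping along the same path.

```bash
python3 - <<'E'
from h import *
np.set_printoptions(precision=3,suppress=True)
o=readout.get_obs()
p0=o["position"];R0=Rot.from_euler("xyz",o["tool_rot"])
for t in (90,80,70,60,50,40,30,20,10,0):
    z=np.interp(t,[0,30,60,95],[.19,.19,.15,.10])
    p,R=cuptool(-np.pi/2,np.radians(t),[.585,0,z]); print(t,*rel(p,R,p0,R0),p)
E
```

```text
90 [ 1.92 -0.03 -0.25] [-0.    -0.138  0.001] [ 0.585 -0.037  0.241]
80 [ 4.85 -0.02  0.53] [-0.    -0.313  0.001] [ 0.585 -0.013  0.26 ]
70 [ 7.48 -0.02  1.59] [-0.    -0.487  0.001] [0.585 0.011 0.275]
60 [ 9.74 -0.02  2.88] [ 0.    -0.662  0.001] [0.585 0.035 0.285]
50 [11.54 -0.01  4.4 ] [ 0.    -0.836  0.001] [0.585 0.058 0.29 ]
40 [12.93 -0.01  6.  ] [ 0.    -1.011  0.001] [0.585 0.079 0.292]
30 [13.89 -0.01  7.63] [ 0.    -1.185  0.001] [0.585 0.098 0.29 ]
20 [13.37 -0.01 10.  ] [ 0.001 -1.36   0.001] [0.585 0.113 0.271]
10 [12.44 -0.01 12.25] [ 0.001 -1.534  0.001] [0.585 0.126 0.25 ]
0 [11.14 -0.01 14.3 ] [ 0.001 -1.709  0.001] [0.585 0.134 0.227]
```

Request:
{"fn": "play_rows", "kwargs": {"steps": [[0.8,1.9,0,-0.25,0,-0.138,0],[0.8,4.85,0,0.5,0,-0.313,0],[0.8,7.5,0,1.6,0,-0.487,0],[0.8,9.7,0,2.9,0,-0.662,0],[0.8,11.5,0,4.4,0,-0.836,0],[0.8,12.9,0,6.0,0,-1.011,0],[0.8,13.9,0,7.6,0,-1.185,0],[0.8,13.4,0,10.0,0,-1.36,0],[0.8,12.4,0,12.25,0,-1.534,0],[0.8,11.1,0,14.3,0,-1.709,0],[0.8,11.1,0,14.3,0,-1.709,0]]}}

```text
time: 13.42
position: [0.5836, 0.1372, 0.2222]
tool_rot: [-3.133, 0.788, 1.583]
ft_force: [-0.8, 0.3, -0.4]
gripper_width: 0.154
```

```bash
python3 - <<'E'
from h import *
np.set_printoptions(precision=3,suppress=True)
o=readout.get_obs(); print(o["joint_positions"],o["position"],o["tool_rot"],o["ft_force"],o["gripper_width"])
p0=o["position"];R0=Rot.from_euler("xyz",o["tool_rot"])
l0=np.array([.573+.052*np.cos(PSI),.321+.052*np.sin(PSI),.19]); l1=np.array([.585,0,.19])
for s in np.linspace(.1,1,10):
    p,R=cuptool(-np.pi/2+s*(np.pi/2+PSI),0,l1+s*(l0-l1)); print(*rel(p,R,p0,R0),p)
E
```

```text
[-0.81   1.077  0.617  1.174  0.187  1.329 -0.458] [0.584 0.137 0.222] [-3.133  0.788  1.583] [-0.755  0.347 -0.448] 0.15446577666278635
[ 1.51 -1.08 -2.23] [-0.085  0.003 -0.076] [0.573 0.164 0.227]
[ 3.44 -2.28 -4.17] [-0.169  0.002 -0.16 ] [0.56  0.191 0.227]
[ 5.25 -3.43 -5.97] [-0.254  0.002 -0.244] [0.549 0.216 0.227]
[ 6.93 -4.52 -7.65] [-0.338  0.002 -0.329] [0.538 0.24  0.227]
[ 8.49 -5.52 -9.21] [-0.423  0.001 -0.413] [0.528 0.262 0.227]
[  9.93  -6.41 -10.66] [-0.507  0.001 -0.498] [0.519 0.282 0.227]
[ 11.27  -7.18 -12.  ] [-0.592  0.    -0.582] [0.511 0.301 0.227]
[ 12.53  -7.81 -13.26] [-0.676 -0.    -0.666] [0.504 0.319 0.227]
[ 13.7   -8.29 -14.43] [-0.761 -0.    -0.751] [0.5   0.336 0.227]
[ 14.8   -8.59 -15.54] [-0.845 -0.001 -0.835] [0.496 0.351 0.227]
```

Request:
{"fn": "play_rows", "kwargs": {"steps": [[0.8,2.1,-1.2,-2.1,-0.085,0,-0.085],[0.8,4.0,-2.5,-4.0,-0.169,0,-0.169],[0.8,5.8,-3.6,-5.8,-0.253,0,-0.253],[0.8,7.5,-4.7,-7.5,-0.338,0,-0.338],[0.8,9.05,-5.7,-9.05,-0.422,0,-0.422],[0.8,10.5,-6.6,-10.5,-0.507,0,-0.507],[0.8,11.8,-7.4,-11.8,-0.591,0,-0.591],[0.8,13.1,-8.1,-13.1,-0.676,0,-0.676],[0.8,14.3,-8.5,-14.3,-0.76,0,-0.76],[0.8,15.3,-8.9,-15.3,-0.844,0,-0.844],[0.8,15.3,-8.9,-15.3,-0.844,0,-0.844],[0.8,15.3,-8.9,-15.3,-0.844,0,-0.844]]}}

```text
time: 14.92
position: [0.4965, 0.3495, 0.2274]
tool_rot: [3.139, 0.785, 2.759]
ft_force: [0.1, -0.2, -1.3]
gripper_width: 0.149
```

```bash
python3 - <<'E'
from h import *
np.set_printoptions(precision=3,suppress=True)
o=readout.get_obs(); print(o["joint_positions"],o["position"],o["tool_rot"],o["ft_force"],o["gripper_width"])
im=imaging.snapshot("top"); a=im[130:260,170:370,::-1]; im2=imaging.snapshot("scene"); b=im2[110:240,180:380,::-1]
cv2.imwrite("pics/p4.png",np.vstack([cv2.resize(i,(460,299),interpolation=cv2.INTER_CUBIC) for i in(a,b)]))
E
```

```text
[-1.34   0.877  0.635  1.809  0.705  0.446 -0.386] [0.496 0.349 0.227] [3.139 0.785 2.759] [ 0.054 -0.195 -1.321] 0.14910431318478842
```

View pics/p4.png

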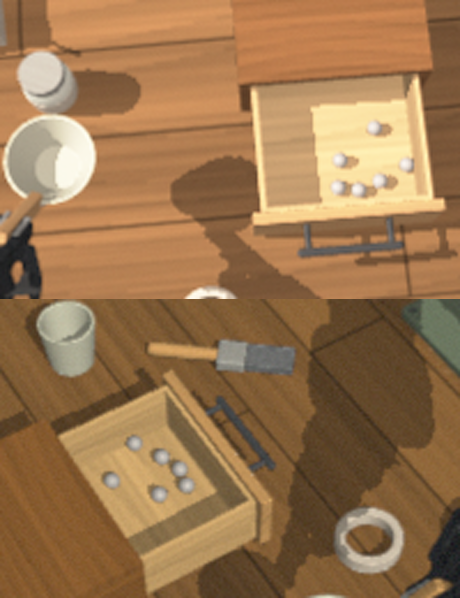

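All six beads are in the drawer and the cup is empty. Lowering it to its old place.

Request:
{"fn": "play_rows", "kwargs": {"steps": [[0.8,1,0,1,0,0,0],[0.8,3,0,3,0,0,0],[0.8,5,0,5,0,0,0],[0.8,7,0,7,0,0,0],[0.8,8.5,0,8.5,0,0,0],[0.8,9.2,0,9.2,0,0,0],[0.8,9.5,0,9.5,0,0,0],[0.8,9.6,0,9.6,0,0,0],[0.8,9.6,0,9.6,0,0,0],[0.8,9.6,0,9.6,0,0,0]]}}

```text
time: 16.27
position: [0.4961, 0.3501, 0.0913]
tool_rot: [3.14, 0.785, 2.763]
ft_force: [-0.3, -0.2, -1.6]
gripper_width: 0.155
```

Request:
{"fn": "play_rows", "kwargs": {"steps": [[0.8,0.1,0,0.1,0,0,0],[0.8,0.2,0,0.2,0,0,0],[0.8,0.2,0,0.2,0,0,0],[0.8,0.2,0,0.2,0,0,0]]}}

```text
time: 16.77
position: [0.4961, 0.35, 0.0881]
tool_rot: [3.141, 0.785, 2.764]
ft_force: [-0.1, -0.2, -0.7]
gripper_width: 0.158
```

Request:
{"fn": "play_rows", "kwargs": {"steps": [[0.8,0.08,0,0.08,0,0,0],[0.8,0.08,0,0.08,0,0,0],[0.8,0.08,0,0.08,0,0,0]]}}

```text
time: 17.15
position: [0.4961, 0.3501, 0.0878]
tool_rot: [3.14, 0.786, 2.764]
ft_force: [-10.4, 1.1, 13.8]
gripper_width: 0.151
```

Request:
{"fn": "play_rows", "kwargs": {"steps": [[2.5,0,0,0,0,0,0],[5.5,0,0,0,0,0,0],[5.5,0,0,0,0,0,0],[5.5,0,0,0,0,0,0],[5.5,0,0,-1,0,0,0],[5.5,0,0,-3,0,0,0],[5.5,0,0,-6,0,0,0],[5.5,0,0,-9,0,0,0],[5.5,0,0,-11,0,0,0],[5.5,0,0,-11,0,0,0]]}}

```text
time: 18.4
position: [0.423, 0.3795, 0.1656]
tool_rot: [3.138, 0.784, 2.764]
ft_force: [0.3, 0.8, -0.8]
gripper_width: 0.648
```

```bash
python3 - <<'E'
from h import *
np.set_printoptions(precision=4,suppress=True)
o=readout.get_obs(); print(o["joint_positions"],o["position"],o["gripper_width"])
p0=o["position"];R0=Rot.from_euler("xyz",o["tool_rot"])
imaging.snapshot("top");im=imaging.snapshot("scene")
for c in("top","scene"):
    for n in("cup_mouth","cup","chest_drawer0_handle"): print(c,n,[(d["centre"],round(d["score"],2)) for d in imaging.spot_point(n,c)])
cv2.imwrite("pics/s5.png",im[:,:,::-1])
for s,p in((.5,[.36,.15,.30]),(1,[.38,-.03,.25])):
  print(rel(p,toolR(PSI*(1-s)+s*0,np.radians(40)),p0,R0))
E
```

```text
[-1.5106  0.998   0.6762  1.8951  0.6706  0.3715 -0.555 ] [0.423  0.3795 0.1656] 0.6478898727233482
top cup_mouth [([201.1, 213.9], 0.98), ([228.7, 320.2], 0.94), ([122.7, 316.9], 0.67)]
top cup [([223.2, 321.1], 0.93), ([205.1, 213.8], 0.65)]
top chest_drawer0_handle [([324.0, 238.2], 0.69), ([192.6, 167.7], 0.64)]
scene cup_mouth [([320.3, 282.7], 0.94), ([405.1, 213.1], 0.79), ([464.5, 304.6], 0.78)]
scene cup [([461.9, 310.8], 0.82), ([318.2, 290.8], 0.74), ([317.8, 282.3], 0.74), ([398.7, 224.0], 0.66)]
scene chest_drawer0_handle [([288.0, 164.8], 0.71)]
(array([-11.34, -23.63,  -7.75]), array([-0.125,  0.086, -0.14 ]))
(array([-13.82, -39.65,   1.74]), array([-0.252,  0.086, -0.279]))
```

View pics/s5.png

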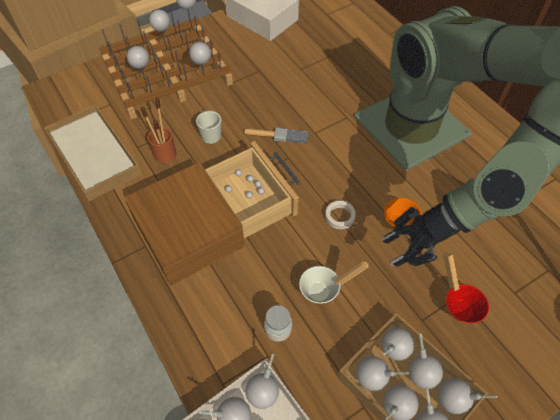

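The cup stands empty and upright at scene (320,287), the beads are in the drawer, and nothing else has moved. Next is the approach to the drawer's bar handle.

```bash
python3 - <<'E'
from h import *
o=readout.get_obs(); p0=o["position"];R0=Rot.from_euler("xyz",o["tool_rot"])
for p,s,a in (([.40,.33,.27],-.38,45),([.40,.25,.29],-.28,34),([.40,.15,.29],-.19,27),([.40,.05,.27],-.08,18),([.41,-.03,.22],0,10),([.41,-.03,.15],0,10)): print(*rel(p,toolR(s,np.radians(a)),p0,R0))
E
```

```text
[-7.14 -5.37 -7.78] [ 0.002 -0.     0.002]
[-10.64 -12.81  -7.11] [-0.062  0.192 -0.075]
[-13.25 -22.1   -4.5 ] [-0.111  0.313 -0.152]
[-14.44 -31.4   -0.48] [-0.157  0.468 -0.256]
[-13.65 -38.47   5.8 ] [-0.177  0.603 -0.34 ]
[ -8.7  -38.47  10.75] [-0.177  0.603 -0.34 ]
```

Request:
{"fn": "play_rows", "kwargs": {"steps": [[3,-3.5,-2.5,-4,0,0,0],[2,-7.1,-5.4,-7.8,0,0,0],[1,-9,-9,-7.5,-0.03,0.1,-0.04],[0,-10.6,-12.8,-7.1,-0.06,0.19,-0.075],[0,-12,-17.5,-5.8,-0.085,0.25,-0.11],[0,-13.2,-22.1,-4.5,-0.11,0.31,-0.15],[0,-13.9,-26.7,-2.5,-0.135,0.39,-0.2],[0,-14.4,-31.4,-0.5,-0.157,0.47,-0.256],[0,-14.1,-35,2.5,-0.168,0.54,-0.3],[0,-13.6,-38.5,5.8,-0.177,0.603,-0.34],[0,-11,-38.5,8.4,-0.177,0.603,-0.34],[0,-8.7,-38.5,10.7,-0.177,0.603,-0.34]]}}

```text
time: 20.3
position: [0.4103, 0.0139, 0.1998]
tool_rot: [-3.14, 0.181, 3.141]
ft_force: [1.5, 0.1, -0.5]
gripper_width: 0.001
```

Request:
{"fn": "play_rows", "kwargs": {"steps": [[0,0,0,0,0,0,0],[0,0,0,0,0,0,0],[0,0,0,0,0,0,0]]}}

```text
time: 20.68
position: [0.4094, 0.0152, 0.2003]
tool_rot: [-3.138, 0.181, 3.141]
ft_force: [0.2, -0.1, 0.5]
gripper_width: -0.003
```

```bash
python3 - <<'E'
from h import *
o=readout.get_obs(); p0=o["position"];R0=Rot.from_euler("xyz",o["tool_rot"]); print(p0,o["tool_rot"],o["joint_positions"])
R=toolR(0,np.radians(10))
for p in ([.41,-.03,.073],[.44,-.03,.073],[.59,-.03,.073]): print(*rel(p,R,p0,R0))
P=imaging.camera_params("wrist"); im=imaging.snapshot("wrist")[:,:,::-1].copy()
for X in([.455,-.09,.077],[.455,-.03,.077],[.455,.03,.077]): cv2.drawMarker(im,tuple(int(v) for v in proj("wrist",np.array(X),P)),(0,0,255),0,14,1)
cv2.imwrite("pics/w6.png",im)
E
```

```text
[0.40941552 0.01519169 0.20032544] [-3.13788957  0.18053062  3.14085021] [-0.0410248   0.51465663 -0.15195087  2.27852321  0.55726502  0.20562041
  0.86473023]
[ 2.23 -4.47 12.55] [-0.004  0.006 -0.001]
[-0.73 -4.47 13.09] [-0.004  0.006 -0.001]
[-15.48  -4.45  15.79] [-0.004  0.006 -0.001]
```

View pics/w6.png

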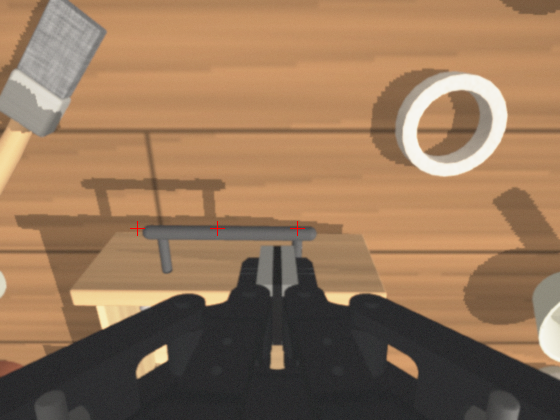

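The bar shows at pixels (145–315,233), so its centre is at y≈-0.02 and x≈0.458. I'll descend in front of it with the tool vertical.

Request:
{"fn": "play_rows", "kwargs": {"steps": [[0,0.4,-1.5,0,0,0.06,0],[0,0.8,-3.5,2,0,0.12,0],[0,1.2,-3.5,5,0,0.18,0],[0,1.6,-3.5,8,0,0.18,0],[0,1.7,-3.5,10.5,0,0.18,0],[0,1.8,-3.5,12.5,0,0.18,0],[0,1.8,-3.5,12.5,0,0.18,0],[0,1.8,-3.5,12.5,0,0.18,0]]}}

```text
time: 21.72
position: [0.4139, -0.0209, 0.0745]
tool_rot: [-3.138, 0.0, 3.139]
ft_force: [0.2, -0.2, 1.0]
gripper_width: 0.0
```

Request:
{"fn": "play_rows", "kwargs": {"steps": [[0,-0.7,0,0,0,0,0],[0,-1.5,0,0,0,0,0],[0,-2.3,0,0,0,0,0],[0,-3.1,0,0,0,0,0],[0,-4.1,0,0,0,0,0],[0,-5.2,0,0,0,0,0],[0,-6.4,0,0,0,0,0],[0,-7.6,0,0,0,0,0],[0,-8.8,0,0,0,0,0],[0,-10,0,0,0,0,0],[0,-11.2,0,0,0,0,0],[0,-12.4,0,0,0,0,0]]}}

```text
time: 23.22
position: [0.5382, -0.0219, 0.0735]
tool_rot: [-3.138, -0.001, 3.138]
ft_force: [-1.4, -0.6, 0.2]
gripper_width: -0.001
```

Request:
{"fn": "play_rows", "kwargs": {"steps": [[0,-0.8,0,0,0,0,0],[0,-1.5,0,0,0,0,0],[0,-2.2,0,0,0,0,0],[0,-2.8,0,0,0,0,0],[0,-3.3,0,0,0,0,0],[0,-3.8,0,0,0,0,0],[0,-4.2,0,0,0,0,0],[0,-4.2,0,0,0,0,0]]}}

```text
time: 24.22
position: [0.58, -0.0216, 0.0735]
tool_rot: [-3.138, -0.0, 3.138]
ft_force: [-0.2, 0.1, 0.2]
gripper_width: -0.002
```

Pushing on in small steps until the stop is felt.

Request:
{"fn": "play_rows", "kwargs": {"steps": [[0,-0.4,0,0,0,0,0],[0,-0.8,0,0,0,0,0],[0,-1.2,0,0,0,0,0],[0,-1.2,0,0,0,0,0]]}}

```text
time: 24.72
position: [0.592, -0.0218, 0.0735]
tool_rot: [-3.138, -0.0, 3.138]
ft_force: [-0.7, -0.2, -0.5]
gripper_width: -0.001
```

```bash
python3 - <<'E'
from h import *
o=readout.get_obs(); print(o["position"],o["ft_force"],o["joint_positions"])
im=imaging.snapshot("top")[:,:,::-1];b=imaging.snapshot("scene")[:,:,::-1]
cv2.imwrite("pics/p7.png",np.hstack([cv2.resize(i,(400,327),interpolation=cv2.INTER_CUBIC) for i in(im[80:243,220:420],b[110:273,120:320])]))
E
```

```text
[ 0.59204624 -0.02179657  0.07349514] [-0.68134749 -0.24133395 -0.452589  ] [ 0.16031377  0.98078238 -0.36856311  1.57083466  0.4983897   0.68567651
  1.11745947]
```

View pics/p7.png

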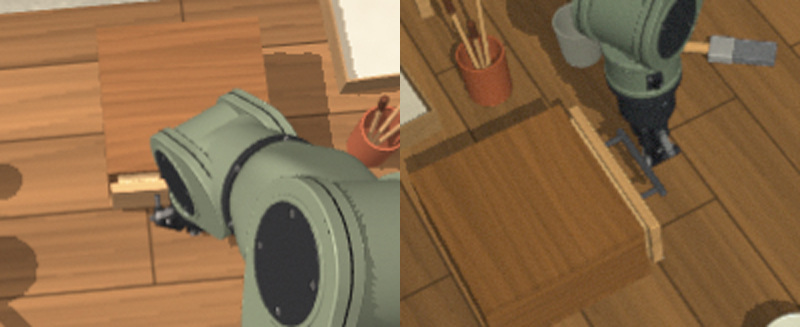

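The drawer is nearly shut. A few more small steps.

Request:
{"fn": "play_rows", "kwargs": {"steps": [[0,-0.3,0,0,0,0,0],[0,-0.5,0,0,0,0,0],[0,-0.5,0,0,0,0,0]]}}

```text
time: 25.2
position: [0.5969, -0.0219, 0.0735]
tool_rot: [-3.138, -0.001, 3.138]
ft_force: [-0.4, 0.1, 0.1]
gripper_width: 0.003
```

Request:
{"fn": "play_rows", "kwargs": {"steps": [[0,-0.2,0,0,0,0,0],[0,-0.4,0,0,0,0,0],[0,-0.4,0,0,0,0,0]]}}

```text
time: 25.58
position: [0.6009, -0.0218, 0.0735]
tool_rot: [-3.138, -0.001, 3.138]
ft_force: [0.1, -0.4, 0.3]
gripper_width: 0.001
```

Request:
{"fn": "play_rows", "kwargs": {"steps": [[0,-0.2,0,0,0,0,0],[0,-0.4,0,0,0,0,0],[0,-0.4,0,0,0,0,0]]}}

```text
time: 25.95
position: [0.6026, -0.0219, 0.0733]
tool_rot: [-3.137, -0.006, 3.139]
ft_force: [-18.2, 0.2, 11.2]
gripper_width: -0.001
```

Request:
{"fn": "play_rows", "kwargs": {"steps": [[0,-0.2,0,0,0,0,0],[0,-0.3,0,0,0,0,0],[0,-0.3,0,0,0,0,0]]}}

```text
time: 26.32
position: [0.603, -0.0219, 0.0731]
tool_rot: [-3.136, -0.012, 3.139]
ft_force: [-39.6, 2.2, 25.4]
gripper_width: 0.001
```

A firm stop, so I back off and check.

Request:
{"fn": "play_rows", "kwargs": {"steps": [[0,1.5,0,0,0,0,0],[0,4,0,0,0,0,0],[0,7,0,-1,0,0,0],[0,10,0,-4,0,0,0],[0,13,0,-8,0,0,0],[0,16,0,-12,0,0,0],[0,18,3,-16,0,0,0],[0,18,6,-18,0,0,0],[0,18,10,-18,0,0,0],[0,18,14,-18,0,0,0],[0,18,16,-18,0,0,0],[0,18,16,-18,0,0,0]]}}

```text
time: 27.82
position: [0.4283, 0.1405, 0.2531]
tool_rot: [-3.138, -0.0, 3.141]
ft_force: [0.2, -0.7, 0.5]
gripper_width: 0.004
```

```bash
python3 - <<'E'
from h import *
o=readout.get_obs(); print(o["position"],o["ft_force"])
im=imaging.snapshot("top")[:,:,::-1];b=imaging.snapshot("scene")[:,:,::-1]
f=lambda i:cv2.resize(i,(400,300),interpolation=cv2.INTER_CUBIC)
cv2.imwrite("pics/p8.png",np.vstack([np.hstack([f(im[80:230,220:420]),f(b[110:260,120:320])]),np.hstack([f(im),f(b)])]))
E
```

```text
[0.42831224 0.14046279 0.25313664] [ 0.20209377 -0.65923732  0.52141848]
```

View pics/p8.png

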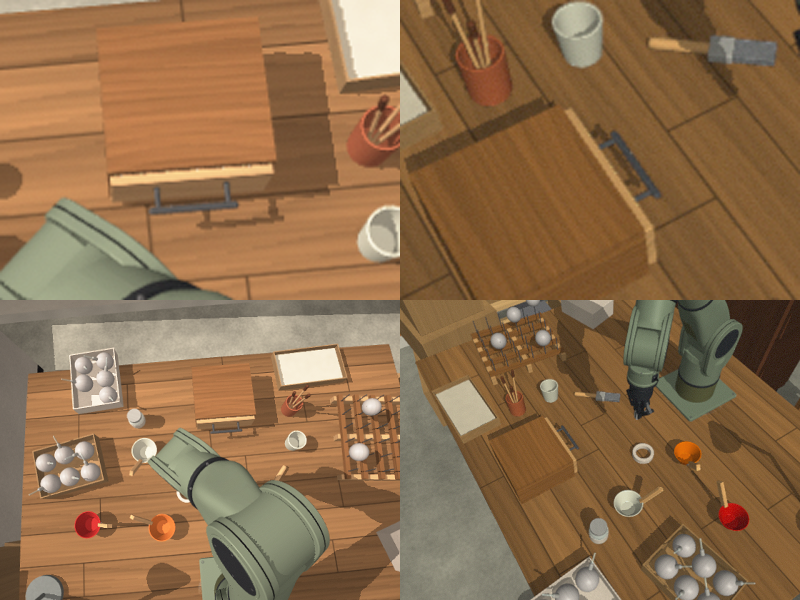

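```bash
python3 - <<'E'
from h import *
print([onz("top",(317,r),.077)[0] for r in(183,184,185)], "expected shut .616")
print("panel front top edge",[onz("top",(317,r),.103)[0] for r in(170,171.5,173)],"expected .651")
for c in("top","scene"):
    print(c,[np.round(d["centre"]) for d in imaging.spot_point("chest_drawer0_handle",c)][:2])
print("top h",onz("top",imaging.spot_point("chest_drawer0_handle","top")[0]["centre"],.077),onz("scene",imaging.spot_point("chest_drawer0_handle","scene")[0]["centre"],.077))
E
```

```text
[np.float64(0.6192292331675053), np.float64(0.6162451060431872), np.float64(0.6132644157579755)] expected shut .616
panel front top edge [np.float64(0.6503090550173576), np.float64(0.6458724755244547), np.float64(0.6414437110735196)] expected .651
top [array([320., 184.]), array([383., 262.])]
scene []Traceback (most recent call last):
  File "<stdin>", line 6, in <module>
IndexError: list index out of range
```

The bar sits at x = 0.616, exactly where a shut drawer would put it, and the front is flush. Handing in.

```bash
python3 -c "
from station import hand_in,readout
print(readout.get_obs()['time']); print(hand_in())"
```

```text
28.125
the job is handed in; nothing more can be done
None
```

The job is done and handed in at 28.1 s of the 72 s allowed. hand_in gave no verdict.

**What I did:** I gripped the white cup by its handle, tipped it about 98° over the drawer, and stood it back empty in its old place. Then I pushed the drawer shut by its bar with closed fingers.

**Last checks:**
- **Beads:** all six were visible on the drawer floor before closing, and none were left in the cup.
- **Cup:** it stands upright and released where it started.
- **Drawer:** its front is flush with the chest, and the bar measures x ≈ 0.616 m, exactly where a shut drawer puts it. Reading the front panel's top edge by eye gave 0.641–0.650 m, against 0.651 m expected.
- **Other things:** the tin, jar, brush pot, tape and brush look unmoved in the pictures. I did not measure them again afterwards, and the arm hid part of the tape and brush in the last top view.

**What fell short:**
- **Force at the stop:** the final push against the drawer's stop reached about 40 N along x and 47 N in total at the wrist. It went through the fingers, and I backed off straight away.
- **Missed detection:** the network did not find the drawer handle in the last scene picture, so I relied on the top view there.
- **Picture budget:** I viewed 11 pictures, one over the budget of 10.

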